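Refit the filter cover of the table-top dust extractor

ROBOT

A 6-joint arm with a two-finger parallel gripper is mounted at the origin on the work surface. World frame = base frame: x ahead of the robot, y to its left, z up, the work surface at z = 0. Lengths are in m, angles in rad, forces in N, time in s.
With the tool pointing down it reaches from about 0.375 to 0.925 m from the base axis. Payload 5.7 kg.
Tool frame: the origin (TCP) lies midway between the tips of the shut fingers; the grasp point (between the pads) lies 19 mm behind it (env.tcp_to_grasp is the distance from the TCP to the grasp point, in m); z points along the fingers, y is the line along which they close (so a half turn about z gives the same grasp; the last joint's range is limited). The gripper opens to 88 mm and grips with 3 to 60 N. Pads are 20 mm wide; open, the fingers measure 115 mm over their backs; the gripper's body (75 mm by 178 mm) begins 61 mm behind the grasp point.
Start: joints at [1.208, 0.359, 1.51, -0, 1.272, -0.115], TCP at [0.147, 0.582, 0.223] pointing down, gripper open.
Joint ranges: [-2.97, 2.97], [-1.01, 2.36], [0.21, 2.38], [-0.96, 4.11], [0.2, 2.71], [-2.98, 2.98]. Speed limits (rad/s): [2.39, 2.39, 3.14, 3.14, 3.14, 3.14].

INTERFACE

Orientations are given as [roll, pitch, yaw] about the fixed x, y, z axes, in that order (R = Rz(yaw) Ry(pitch) Rx(roll)).
In Python, from workcell import env gives the robot as it stands.
- The arm moves only by the shell command python3 drive.py 'ROWS' [FORCE]. ROWS is rows parted by semicolons, their numbers by spaces, 1 to 20 of them, each of 5 numbers: the finger opening in m, then dx, dy, dz in m, then a turn about the tool's z in rad; each row is the pose to reach, as a shift and turn from the pose commanded when the command began, along the tool's axes at that moment; what a row does not reach only later rows make up. A row lasts 1/8 s, in which the tool goes at most 0.0625 m and 0.188 rad, less where a joint would pass 70% of its speed; a pose out of reach is approached as far as the arm can. The fingers move at their own pace and stop on an object; FORCE is the grip in N (left out, the last holds). Time passes only in rows, so rows that do not move let the fingers close. It prints the time, the measured TCP pose, the force, the opening and the grip force at its end.
- env.observe(): the state, without advancing time (a new reading comes with each control period).
- env.read_camera(name): name is "scene" or "side" or "wrist"; returns the picture (384x512x3 uint8, red, green, blue); there is no depth.
- env.camera_params(name): a dict with "fov_y" (degrees; the focal length in pixels is half the picture's height over the tangent of half this angle, whatever the lens; pixels are square), "cx", "cy" (the principal point, pixels), "world_to_cam" (4x4, takes a point from world to camera coordinates). Camera axes: x right, y up, looking along -z (the intrinsics and any distortion apply to the point x, -y, -z); pixel columns grow to the right and rows downward; lengths in m; the calibration is good to about 2 mm. A picture is of the moment at which its call begins: read the wrist's pose just before it. camera_params takes no time and is no camera call; for the wrist camera it gives the pose at the moment of the call.
- env.close_job(): hands the job in; it is judged then, once.
The state is a dict: "t": time; "joint_positions": joint angles; "dq": joint speeds; "joint_torque": joint torques, N m; "position": TCP position; "orientation": TCP orientation; "wrist_force": force on the tool from outside, world axes, zero at the start; "moment": the same for the moment, N m; "grip_width": finger opening in m; "gripper_force": force on a finger pad.
Only numpy, scipy, OpenCV 4.12 (cv2) and the standard library are available. Lean on these libraries where they do the work, as an engineer would, in place of code of your own. Each camera call takes 0.05 s, during which the arm holds its last target. There are 200 camera calls.

TASK

The yellow filter cover is off the white dust extractor. Pick it up by its black grip, hook its blue lip into the slot under the extractor's blue bar while the other end is still raised, then swing that end down and press it until the orange latch snaps over it and the cover lies flat, held at both ends. Leave the other things on the table where they are.

Things in the scene. Friction and masses are not known exactly. Their poses are not given: they have to be found in the camera images.
- cover: Loose yellow filter cover, 110 to 220 g: flat plate 140 (x) x 110 (y) x 6 mm with dark vent slits and a black grip bar on top. Origin: centre of the plate's underside; z up. It starts flat on the table, right way up. At its -x end a blue lip stands out 12 mm: 80 mm wide, 4 mm thick, underside flush with the plate's. The orange mark is at the +x end, which goes under the latch.
- lip (a point): Middle of the lip's tip edge, at its underside: cover frame (-82, 0, 0) mm. Axes as the cover.
- press (a point): Point on the cover's top face to press when snapping it shut: cover frame (50, 0, 6) mm, 20 mm from the edge that goes under the latch. Axes as the cover.
- cover_grip (a point): Top centre of the cover's black grip bar: cover frame (0, 0, 34) mm. The bar measures 14 mm along the cover's x and 60 mm along its y, and stands 28 mm above the plate. Axes as the cover.
- extractor: White table-top dust extractor, fixed: 232 x 172 mm, rim 77 mm above the table, with a rectangular recess in its top for the cover. Origin on the table under the recess's centre; x runs from the blue bar to the orange latch, z up. Its x axis is within about 20 degrees of the robot's, bar nearer the robot.
- seat (a point): Centre of the recess's flat, level floor, 60 mm above the table; axes as the extractor. The fitted cover's origin lies here, axes alike, within the play. Recess: x from -71.25 (face of the blue bar) to +71.25 mm (rear stop), 116 mm wide, side walls and rear stops 17 mm high. Too short for cover plus lip: the lip must go in tilted, lip end lower by 10 to 22 degrees.
- slot (a point): Middle of the slot's mouth, below the blue bar: 71.25 mm from seat along -x and 4.5 mm above the recess floor. The slot is as wide as the recess, 9 mm high (recess floor to the bar's underside), 14 mm deep towards -x, and opens towards +x. The bar is 8 mm high: its top is 17 mm over the recess floor.
- latch (a joint): Orange sprung latch, 40 mm wide, mid +x end of the recess. Reads how far it is pushed back along +x, m: 0 at rest, max 0.009. Its nose reaches 6 mm past the rear stop, from 7 to about 20 mm over the recess floor, upper face sloping 30 degrees from vertical: the cover's edge coming down pushes it back, then it snaps over. Some 5 to 15 N down at the press point snaps the cover in.
- yellow_paint: Yellow paint bottle, 68 mm across, 170 mm tall, origin under its centre. Bystander.
- green_paint: Green paint bottle, 68 mm across, 160 mm tall, origin under its centre. Bystander.
- gold_paint: Small gold paint bottle, 48 mm across, 120 mm tall, origin under its centre. Bystander.
- mosaic_block: Tiled block 92 x 92 x 111 mm, origin under its centre. Bystander.
- stick_cup: Clear cup of wooden stir sticks, 76 mm across, sticks up to about 180 mm high, origin under its centre. Bystander.
- grout_cup: Pink open cup, 72 mm across, 75 mm tall, origin under its centre. Bystander.
- brush_grip (a point): Handle of a paint brush 160 mm long lying on the table near the robot. Bystander.

How it is judged:
On the way:
1. the lip is in the slot, at least 5 mm under the blue bar, with the other end of the cover still raised (press point more than 15 mm over the recess floor) (x of lip in the frame of slot below -0.005 m and z of lip in the frame of slot between -0.008 and 0.003 m and y of lip in the frame of slot between -0.01 and 0.01 m and z of press in the frame of seat above 0.015 m), for 0.1 s.
At the end, for the whole second after the job is handed in: The cover lies flat in the recess (its origin within 6 mm of the seat point across and 3 mm in height, tilt under 0.03 rad), its lip at least 6 mm under the blue bar, the latch sprung out over its other end (less than 2 mm from rest), the cover at rest and released (horizontal distance between cover and seat below 0.006 m and z of cover in the frame of seat between -0.003 and 0.003 m and angle between the z axis of cover and the z axis of seat, either way round below 0.03 rad and x of lip in the frame of slot below -0.006 m and z of press in the frame of seat between 0.002 and 0.01 m and value of joint latch below 0.002 m and linear speed of cover below 0.01 m/s); the robot touches nothing.
It fails at once if a bystander is moved more than 25 mm or tipped over (distance of any of yellow_paint, green_paint, gold_paint, mosaic_block, stick_cup, grout_cup, brush_grip from where it was at the start of the episode above 0.025 m or angle between any of yellow_paint, green_paint, gold_paint, mosaic_block, stick_cup, grout_cup's own z axis and vertical above 0.5 rad).
It also fails if it takes over 51 s, if anything falls off the work surface, if the arm or the gripper's body presses on something with over 40 N, if the wrist force passes 120 N, or if a joint passes its speed limit or range.

## Working session

There is one attempt and no reset: what is moved stays moved. The work goes in short steps, Python scripts to look and compute and a shell command to move; the robot and the scene stay as the last step left them, time stands still between calls to the robot, and variables do not carry over. Pictures are saved under pics/ and viewed, at most 13 in all, crops included, and the job is handed in when it is done.

```bash
ls; mkdir -p pics
python3 - <<'E'
from workcell import env
import cv2
for n in ["scene","side"]:
    im=env.read_camera(n); cv2.imwrite(f"pics/{n}0.png",im[:,:,::-1])
    p=env.camera_params(n); print(n,{k:(v if k!="world_to_cam" else v.round(3).tolist()) for k,v in p.items()})
o=env.observe();print(o["t"],o["position"],o["orientation"])
E
```

```text
drive.py
pics
workcell.py
scene {'fov_y': 45.56800322640491, 'cx': 263.7527557022763, 'cy': 190.7256685982472, 'world_to_cam': [[-0.659, 0.752, 0.006, 0.373], [-0.615, -0.544, 0.57, 0.313], [0.432, 0.372, 0.821, -1.716], [0.0, 0.0, 0.0, 1.0]]}
side {'fov_y': 50.13939271306192, 'cx': 249.67312881525947, 'cy': 194.14116959076568, 'world_to_cam': [[0.732, -0.681, 0.022, -0.42], [0.454, 0.511, 0.73, -0.311], [-0.508, -0.525, 0.683, -1.144], [0.0, 0.0, 0.0, 1.0]]}
0.1 [0.14695429 0.58106206 0.2218949 ] [-3.13988930e+00 -1.72831914e-04  2.89379530e+00]
```

View pics/scene0.png

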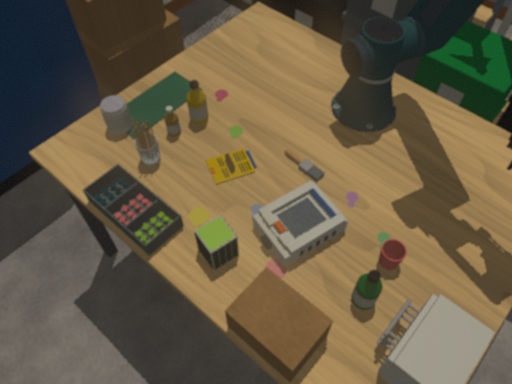

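View pics/side0.png

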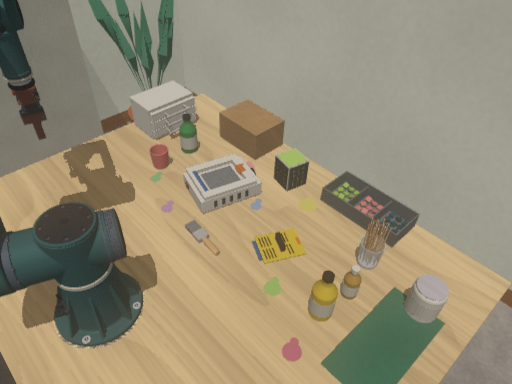

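The scene view shows the cover at about (230,165) with its blue lip at (251,158), and the extractor at about (300,222) with its bar at (322,200) and latch at (280,227). The side view shows the cover at (278,246), lip at (258,250), and the extractor at (222,180). Next I'll get rough positions from rays.

```bash
cat > h.py <<'E'
import numpy as np, cv2
from scipy.spatial.transform import Rotation as Rot
from workcell import env
def ray(p,uv):
    f=192/np.tan(np.radians(p["fov_y"])/2); T=np.array(p["world_to_cam"])
    uv=np.atleast_2d(uv).astype(float)
    d=np.c_[(uv[:,0]-p["cx"])/f,-(uv[:,1]-p["cy"])/f,-np.ones(len(uv))]@T[:3,:3]
    return -T[:3,:3].T@T[:3,3], d
def plane(p,uv,z):
    c,d=ray(p,uv); return c+d*((z-c[2])/d[:,2])[:,None]
def pix(p,P):
    f=192/np.tan(np.radians(p["fov_y"])/2); T=np.array(p["world_to_cam"])
    q=np.atleast_2d(P)@T[:3,:3].T+T[:3,3]
    return np.c_[p["cx"]+f*q[:,0]/-q[:,2],p["cy"]-f*q[:,1]/-q[:,2]]
def blobs(im,lo,hi,amin=15):
    m=cv2.inRange(cv2.cvtColor(im,cv2.COLOR_RGB2HSV),lo,hi)
    n,l,s,c=cv2.connectedComponentsWithStats(m)
    return [(s[i,4],c[i],l==i) for i in range(1,n) if s[i,4]>=amin]
def totool(v):  # world vector -> tool axes now
    return Rot.from_euler("xyz",env.observe()["orientation"]).inv().apply(v)
E
python3 - <<'E'
from h import *
np.set_printoptions(precision=4,suppress=True)
S={"scene":dict(cover=[(230,165),.006],lip=[(251,158),.004],bar=[(322,200),.077],latch=[(280,227),.08],brush=[(303,165),.01],yellow=[(196,88),.16],green=[(375,273),.16],block=[(214,232),.111]),
"side":dict(cover=[(278,246),.006],lip=[(258,250),.004],bar=[(198,186),.077],latch=[(241,169),.08],brush=[(205,237),.01],yellow=[(328,276),.17],green=[(186,118),.16],block=[(292,157),.111],cup=[(376,225),.18])}
for n,d in S.items():
    p=env.camera_params(n)
    for k,(uv,z) in d.items(): print(n,k,plane(p,uv,z)[0])
p=env.camera_params("wrist"); T=p["world_to_cam"]; o=env.observe()
R=Rot.from_euler("xyz",o["orientation"]).as_matrix()
print("cam in tool",R.T@(-T[:3,:3].T@T[:3,3]-o["position"]),"\n",R.T@T[:3,:3].T,p["fov_y"],R)
E
```

```text
scene cover [ 0.5331 -0.1808  0.006 ]
scene lip [ 0.4623 -0.149   0.004 ]
scene bar [0.4835 0.1614 0.077 ]
scene latch [0.6412 0.1279 0.08  ]
scene brush [0.3718 0.0061 0.01  ]
scene yellow [ 0.4527 -0.4039  0.16  ]
scene green [0.6224 0.4228 0.16  ]
scene block [0.7904 0.0107 0.111 ]
side cover [ 0.5222 -0.1875  0.006 ]
side lip [ 0.4646 -0.1555  0.004 ]
side bar [0.4623 0.142  0.077 ]
side latch [0.6308 0.1097 0.08  ]
side brush [ 0.3709 -0.0059  0.01  ]
side yellow [ 0.4395 -0.4266  0.17  ]
side green [0.6122 0.4013 0.16  ]
side block [0.7882 0.0109 0.111 ]
side cup [ 0.6677 -0.4107  0.18  ]
cam in tool [ 0.0659 -0.0021 -0.1621] 
 [[ 0.0003  0.9688  0.2479]
 [ 1.     -0.0004  0.0003]
 [ 0.0004  0.2479 -0.9688]] 65.67675841882135 [[-0.9695  0.2453 -0.0006]
 [ 0.2453  0.9695 -0.0016]
 [ 0.0002 -0.0017 -1.    ]]
```

```bash
T="0.088 -0.50 -0.33 0 0.1"; python3 drive.py '0.088 -0.50 -0.33 0 0.1;0.088 -0.50 -0.33 0 0.1;0.088 -0.50 -0.33 0 0.1;0.088 -0.50 -0.33 0 0.1;0.088 -0.50 -0.33 0 0.1;0.088 -0.50 -0.33 0 0.1;0.088 -0.50 -0.33 0 0.1;0.088 -0.50 -0.33 0 0.1;0.088 -0.50 -0.33 0 0.1;0.088 -0.50 -0.33 0 0.1;0.088 -0.50 -0.33 0 0.1;0.088 -0.50 -0.33 0 0.1'
cat > snap.py <<'E'
import sys,pickle
from h import *
n,cam=sys.argv[1],(sys.argv[2] if len(sys.argv)>2 else "wrist")
p=env.camera_params(cam); im=env.read_camera(cam)
cv2.imwrite(f"pics/{n}.png",im[:,:,::-1]); pickle.dump(p,open(f"pics/{n}.pkl","wb"))
o=env.observe(); print(o["t"],o["position"],o["orientation"],o["joint_positions"][5])
E
python3 snap.py w1
```

```text
t: 1.6
position: [0.55, 0.1394, 0.2222]
orientation: [-3.141, -0.002, 2.793]
wrist_force: [-0.2, 0.2, -0.6]
grip_width: 0.0878
gripper_force: 0.0
1.65 [0.54982979 0.1397791  0.2222663 ] [-3.14125141e+00 -1.42577341e-03  2.79434306e+00] -1.0966986879364506
```

View pics/w1.png

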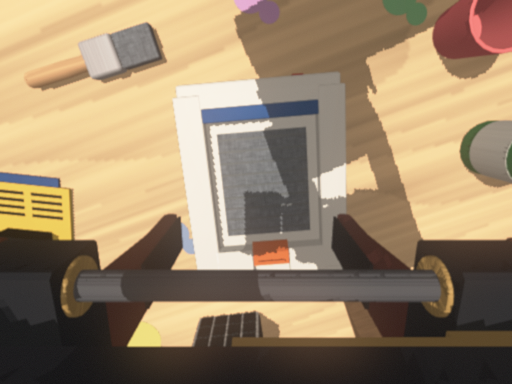

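The wrist view shows the extractor: blue bar spanning (203,115) to (318,105) and orange latch at (271,252). The cover edge is at the left. I'll measure the bar and latch by mask.

Run:
```python
from h import *; import pickle
np.set_printoptions(precision=4,suppress=True)
im=cv2.imread("pics/w1.png")[:,:,::-1].copy(); p=pickle.load(open("pics/w1.pkl","rb"))
for nm,lo,hi,z in [("blue",(100,100,40),(125,255,255),.077),("orange",(5,150,100),(14,255,255),.08)]:
    for a,c,m in blobs(im,lo,hi,60):
        r=cv2.boxPoints(cv2.minAreaRect(np.argwhere(m)[:,::-1].astype(np.float32)))
        print(nm,a,c,"\n",r,"\n",plane(p,r,z))
        if nm=="blue" and a>800:
            ys,xs=np.where(m)
            for u in range(205,318,14):
                col=ys[xs==u]; print(u,col.min(),col.max(),im[col.min()-2:col.max()+4,u].sum(1).tolist())
g=cv2.cvtColor(im,cv2.COLOR_RGB2GRAY)
cv2.imwrite("pics/w1c.png",cv2.resize(im[60:290,160:370,::-1],None,fx=2.6,fy=2.6,interpolation=cv2.INTER_CUBIC))
```

```text
blue 156 [307.9487 106.891 ] 
 [[295.7787 102.5656]
 [315.9754 100.7295]
 [316.9918 111.9098]
 [296.7951 113.7459]] 
 [[0.4914 0.1997 0.077 ]
 [0.4966 0.219  0.077 ]
 [0.5072 0.2168 0.077 ]
 [0.502  0.1973 0.077 ]]
blue 446 [248.2646 112.2848] 
 [[225.9604 108.604 ]
 [267.0495 104.495 ]
 [268.2674 116.6733]
 [227.1783 120.7822]] 
 [[0.4732 0.1324 0.077 ]
 [0.4834 0.1723 0.077 ]
 [0.4949 0.1695 0.077 ]
 [0.4846 0.1292 0.077 ]]
blue 288 [ 21.4861 178.941 ] 
 [[ -0.5842 179.8416]
 [  0.0693 173.3069]
 [ 50.5644 178.3564]
 [ 49.9109 184.8911]] 
 [[ 0.4592 -0.1197  0.077 ]
 [ 0.4534 -0.1152  0.077 ]
 [ 0.4763 -0.0679  0.077 ]
 [ 0.4823 -0.0721  0.077 ]]
orange 657 [271.9498 252.8813] 
 [[252.5235 242.8059]
 [286.7059 240.1765]
 [288.3588 261.6647]
 [254.1765 264.2941]] 
 [[0.6169 0.108  0.08  ]
 [0.6268 0.1446 0.08  ]
 [0.6522 0.138  0.08  ]
 [0.6422 0.1007 0.08  ]]
```

View pics/w1c.png

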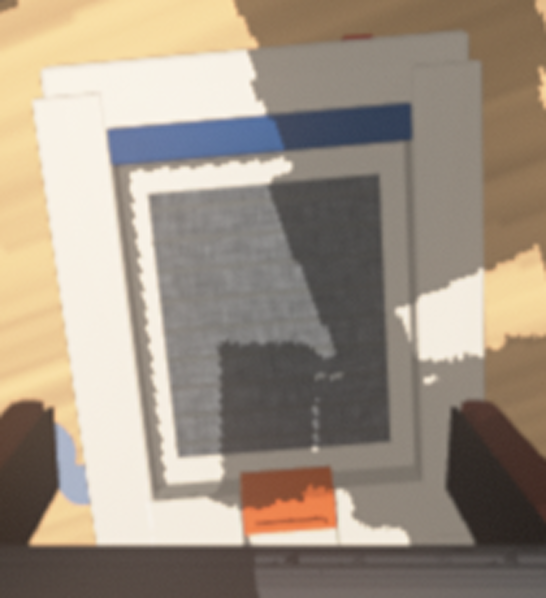

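The crop shows bar front-edge corners at crop (112,165) and (411,138), back corners at (109,130) and (411,103), and the latch at (242–337, 470–530).

Run:
```python
from h import *; import pickle
np.set_printoptions(precision=4,suppress=True)
p=pickle.load(open("pics/w1.pkl","rb"))
c=lambda a:(np.array(a)+.5)/2.6-.5+[160,60]
f=plane(p,c([(112,165),(411,138)]),.077); b=plane(p,c([(109,130),(411,103)]),.077)
fl=plane(p,c([(153,498),(421,480)]),.077-.0)[:, :2]; print("rear stop corners if z=.077/.06",fl,plane(p,c([(153,498),(421,480)]),.06)[:,:2])
print(f,b,np.linalg.norm(f[1]-f[0]))
v=(f[1]-f[0]+b[1]-b[0])[:2]; print("yaw from y",np.arctan2(-v[0],v[1]))
la=plane(p,c([(242,472),(331,466)]),.08).mean(0); fm=f.mean(0); e=(la-fm)[:2]
print("latch top front",la,"yaw latch",np.arctan2(e[1],e[0]),np.linalg.norm(e))
for yaw in (np.arctan2(-v[0],v[1]),np.arctan2(e[1],e[0])):
    x=np.array([np.cos(yaw),np.sin(yaw)]); print("seat",fm[:2]+.07125*x)
outer=plane(p,c([(42,70),(466,33)]),.077); print("outer rim back",outer)
for n,a in [("scene",[(322,200)]),]:
    pass
o=env.observe(); print("to cover view", totool(np.array([.53,-.185,.22])-o["position"]))
```

```text
rear stop corners if z=.077/.06 [[0.6148 0.068 ]
 [0.6462 0.1795]] [[0.6218 0.0629]
 [0.655  0.1806]]
[[0.4784 0.1052 0.077 ]
 [0.5082 0.2173 0.077 ]] [[0.4659 0.1092 0.077 ]
 [0.4959 0.2211 0.077 ]] 0.11601704530922129
yaw from y -0.26112698716055155
latch top front [0.6204 0.1271 0.08  ] yaw latch -0.2626157803527348 0.13157066338794438
seat [0.5622 0.1429]
seat [0.5621 0.1428]
outer rim back [[0.437  0.0938 0.077 ]
 [0.4789 0.2477 0.077 ]]
to cover view [-0.0919 -0.3121  0.0022]
```

```bash
python3 drive.py '0.088 -0.09 -0.31 0 0.12;0.088 -0.09 -0.31 0 0.12;0.088 -0.09 -0.31 0 0.12;0.088 -0.09 -0.31 0 0.12;0.088 -0.09 -0.31 0 0.12;0.088 -0.09 -0.31 0 0.12;0.088 -0.09 -0.31 0 0.12'
python3 snap.py w2
python3 - <<'E'
from h import *; import pickle
np.set_printoptions(precision=4,suppress=True)
im=cv2.imread("pics/w2.png")[:,:,::-1].copy(); p=pickle.load(open("pics/w2.pkl","rb"))
for nm,lo,hi,z in [("blue",(100,100,40),(125,255,255),.004),("yellow",(22,180,100),(32,255,255),.006)]:
    for a,c,m in blobs(im,lo,hi,100):
        r=cv2.boxPoints(cv2.minAreaRect(np.argwhere(m)[:,::-1].astype(np.float32)))
        print(nm,a,c,"\n",r,"\n",plane(p,r,z))
cv2.imwrite("pics/w2c.png",cv2.resize(im[90:310,140:390,::-1],None,fx=2.6,fy=2.6,interpolation=cv2.INTER_CUBIC))
E
```

```text
t: 2.52
position: [0.5296, -0.182, 0.2226]
orientation: [3.141, -0.001, 2.674]
wrist_force: [-0.5, -0.3, -0.8]
grip_width: 0.088
gripper_force: 0.0
2.575 [ 0.5296564  -0.18119701  0.2225796 ] [ 3.14087595e+00 -9.25967707e-04  2.67460215e+00] -1.5575704705428104
```

View pics/w2c.png

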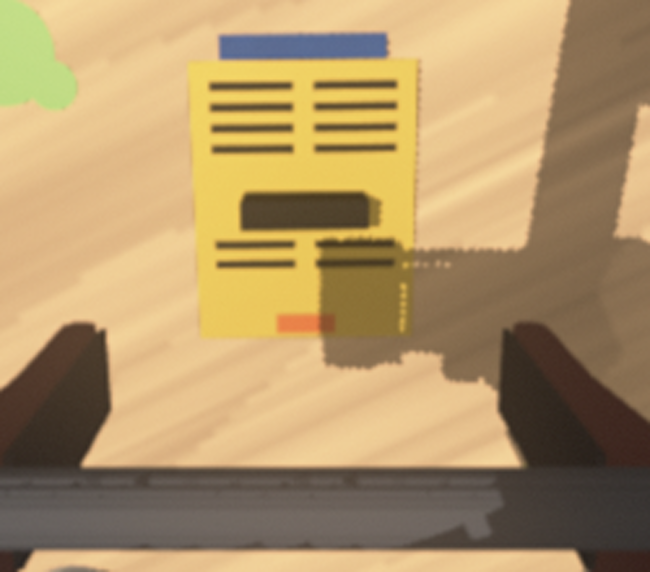

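The crop shows plate corners at (190,62), (420,59), (411,335) and (201,337), and lip tip corners at (219,36) and (387,34).

Run:
```python
from h import *; import pickle
np.set_printoptions(precision=4,suppress=True)
p=pickle.load(open("pics/w2.pkl","rb"))
c=lambda a:(np.array(a)+.5)/2.6-.5+[140,90]
P=plane(p,c([(190,62),(420,59),(411,335),(201,337)]),.006)
L=plane(p,c([(219,36),(387,34)]),.004)
print(P,L,[np.linalg.norm(P[i]-P[i-1]) for i in range(4)])
ex=(P[2]+P[3]-P[0]-P[1])[:2]; ey=(P[0]+P[3]-P[1]-P[2])[:2]
print("yaw",np.arctan2(ex[1],ex[0]),"perp",np.arctan2(-(P[0]-P[1])[0]*-1,-(P[0]-P[1])[1]))
C=P.mean(0); print(C, "lip->C",np.arctan2(*(C-L.mean(0))[[1,0]]),np.linalg.norm(C-L.mean(0)))
o=env.observe(); C[2]=.012; print("tool move",totool(C-o["position"]),o["orientation"])
```

```text
[[ 0.4467 -0.2028  0.006 ]
 [ 0.4947 -0.1047  0.006 ]
 [ 0.6186 -0.1668  0.006 ]
 [ 0.5705 -0.2646  0.006 ]] [[ 0.4423 -0.185   0.004 ]
 [ 0.4774 -0.1136  0.004 ]] [np.float64(0.13834044921091335), np.float64(0.10913987546098886), np.float64(0.1386254016584295), np.float64(0.10894364950084584)]
yaw -0.4637388266110462 perp -0.4551711833770214
[ 0.5326 -0.1847  0.006 ] lip->C -0.4527795796255815 0.08096814040099816
tool move [-0.0044 -0.002   0.2106] [ 3.1409 -0.0009  2.6746]
```

```bash
python3 drive.py '0.088 -0.004 -0.002 0.06 -0.009;0.088 -0.004 -0.002 0.12 -0.009;0.088 -0.004 -0.002 0.17 -0.009;0.088 -0.004 -0.002 0.2 -0.009;0.088 -0.004 -0.002 0.21 -0.009;0.088 -0.004 -0.002 0.21 -0.009;0.0 -0.004 -0.002 0.21 -0.009;0.0 -0.004 -0.002 0.21 -0.009;0.0 -0.004 -0.002 0.21 -0.009;0.0 -0.004 -0.002 0.21 -0.009;0.0 -0.004 -0.002 0.21 -0.009;0.0 -0.004 -0.002 0.21 -0.009' 15
```

```text
t: 4.08
position: [0.5332, -0.1868, 0.0135]
orientation: [3.141, 0.001, 2.682]
wrist_force: [0.4, 1.7, 5.4]
grip_width: 0.0598
gripper_force: 15.0
```

```bash
python3 drive.py '0.0 0 0 -0.03 0;0.0 0 0 -0.08 0;0.0 0 0 -0.132 0;0.0 0.045 0.043 -0.132 -0.1;0.0 0.085 0.08 -0.132 -0.198;0.0 0.125 0.119 -0.132 -0.198;0.0 0.165 0.157 -0.132 -0.198;0.0 0.205 0.195 -0.132 -0.198;0.0 0.24 0.228 -0.132 -0.198;0.0 0.27 0.257 -0.132 -0.198;0.0 0.289 0.274 -0.132 -0.198;0.0 0.289 0.274 -0.132 -0.198;0.0 0.289 0.274 -0.132 -0.198'
python3 snap.py s2 side; python3 snap.py w3
```

```text
t: 5.7
position: [0.3949, 0.1864, 0.1446]
orientation: [-3.141, 0.0, 2.881]
wrist_force: [-0.1, -0.2, -1.5]
grip_width: 0.0599
gripper_force: 15.0
5.75 [0.39509204 0.18624299 0.14460188] [-3.14106335e+00  1.73865465e-04  2.88032983e+00] -1.0265888485113785
5.8 [0.3951872  0.18614692 0.14460438] [-3.14114243e+00  1.33651786e-04  2.87975809e+00] -1.026430823862027
```

View pics/w3.png

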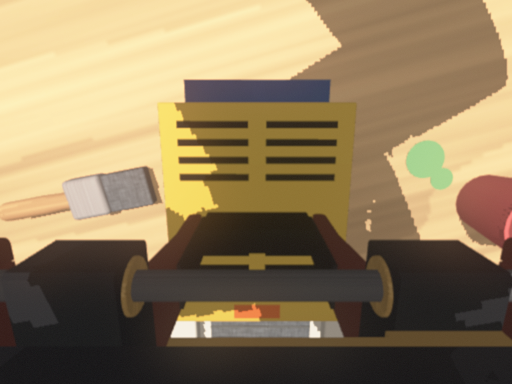

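The wrist view shows the cover held level with its lip edge at row 80, columns 185–330. I'll tilt it by lowering its +x end onto the extractor's near rim.

```bash
python3 drive.py '0.0 0 0 0.04 0;0.0 0 0 0.052 0;0.0 0 0 0.056 0;0.0 0 0 0.06 0;0.0 0 0 0.064 0;0.0 0 0 0.068 0;0.0 0 0 0.068 0'
python3 snap.py w4
python3 - <<'E'
import cv2,numpy as np
for n in("w3","w4"):
    im=cv2.imread(f"pics/{n}.png"); h=cv2.cvtColor(im,cv2.COLOR_BGR2HSV)
    m=cv2.inRange(h,(105,80,30),(130,255,255)); m[200:]=0
    k,l,s,c=cv2.connectedComponentsWithStats(m); print(n,[x.tolist() for x in s[1:] if x[4]>200])
E
```

```text
t: 6.68
position: [0.3947, 0.187, 0.0766]
orientation: [-3.141, -0.0, 2.881]
wrist_force: [-0.2, 0.5, -2.0]
grip_width: 0.0599
gripper_force: 15.0
6.725 [0.39475035 0.18706163 0.07668099] [-3.14145100e+00 -7.00306586e-05  2.88091281e+00] -1.0258176531709298
w3 []
w4 [[186, 81, 143, 20, 2823]]
```

View pics/w4.png

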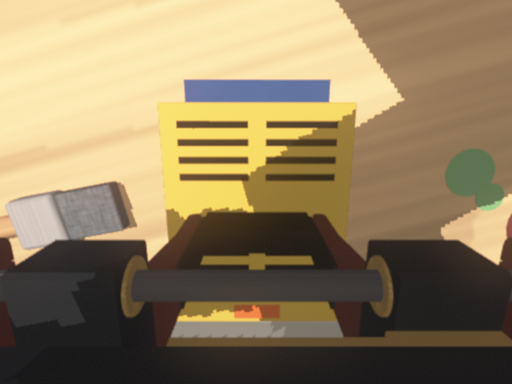

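No tilt yet: the lip edge is unchanged at row 81 with no contact force, so the near ledge sits lower than 77 mm. I'll move 31 mm forward so that the cover end rests on the bar.

```bash
python3 drive.py '0.0 0 0 -0.03 0;0.0 0 0 -0.03 0;0.0 -0.031 0 -0.03 0;0.0 -0.031 0 -0.03 0;0.0 -0.031 0 -0.014 0;0.0 -0.031 0 -0.010 0;0.0 -0.031 0 -0.007 0;0.0 -0.031 0 -0.007 0'
cat > lip.py <<'E'
import sys,pickle
from h import *
n=sys.argv[1]; p=pickle.load(open(f"pics/{n}.pkl","rb")); im=cv2.imread(f"pics/{n}.png")
h=cv2.cvtColor(im,cv2.COLOR_BGR2HSV); m=cv2.inRange(h,(105,70,20),(130,255,255)); m[220:]=0
k,l,s,c=cv2.connectedComponentsWithStats(m); print([x.tolist() for x in s[1:] if x[4]>300])
E
python3 snap.py w5; python3 lip.py w5
```

```text
t: 7.72
position: [0.4243, 0.179, 0.0835]
orientation: [-3.141, -0.0, 2.881]
wrist_force: [0.1, 0.1, -1.0]
grip_width: 0.06
gripper_force: 15.0
7.775 [0.42483996 0.17900026 0.08367444] [-3.14142682e+00  4.60815713e-04  2.88107390e+00] -1.06088497755492
[[190, 89, 134, 19, 2293]]
```

```bash
cat >> lip.py <<'E'
o=env.observe(); R=Rot.from_euler("xyz",o["orientation"]).as_matrix()
g=o["position"]-R[:,2]*env.tcp_to_grasp
for th in range(0,25,2):
    t=np.radians(th); q=np.array([-.082,0,.004-.0325]) # cover frame rel. pivot
    x=q[0]*np.cos(t)-q[2]*np.sin(t); z=q[0]*np.sin(t)+q[2]*np.cos(t)
    P=[g+R@np.array([-x,y,-z]) for y in(-.04,.04)]
    print(th,pix(p,P).round(1).tolist())
E
python3 lip.py w5; python3 lip.py w4|head -3
```

```text
[[190, 89, 134, 19, 2293]]
0 [[187.8, 83.2], [334.2, 83.3]]
2 [[189.0, 85.7], [332.8, 85.8]]
4 [[190.3, 88.3], [331.4, 88.3]]
6 [[191.4, 90.9], [330.1, 91.0]]
8 [[192.5, 93.7], [328.9, 93.7]]
10 [[193.6, 96.5], [327.7, 96.5]]
12 [[194.6, 99.3], [326.5, 99.4]]
14 [[195.6, 102.2], [325.4, 102.3]]
16 [[196.5, 105.2], [324.4, 105.2]]
18 [[197.4, 108.2], [323.4, 108.3]]
20 [[198.3, 111.3], [322.4, 111.3]]
22 [[199.1, 114.4], [321.5, 114.4]]
24 [[199.9, 117.5], [320.6, 117.6]]
[[185, 81, 144, 20, 2857]]
0 [[187.8, 141.0], [333.4, 141.1]]
2 [[189.0, 142.4], [332.0, 142.5]]
```

Tilt is about 6° now, so I'll lower roughly 8 mm more and tighten the grip.

```bash
python3 drive.py '0.0 0 0 0.003 0;0.0 0 0 0.006 0;0.0 0 0 0.008 0;0.0 0 0 0.008 0'
python3 snap.py w6; python3 lip.py w6 | head -1; python3 drive.py '0.0 0 0 0 0;0.0 0 0 -0.03 0;0.0 0 0 -0.06 0;0.0 0 0 -0.06 0' 40;python3 snap.py w7; python3 lip.py w7
```

```text
t: 8.28
position: [0.4246, 0.179, 0.0755]
orientation: [-3.141, -0.0, 2.881]
wrist_force: [-2.4, 0.8, -0.0]
grip_width: 0.06
gripper_force: 15.0
8.325 [0.42468395 0.17894214 0.07552807] [-3.14121236e+00 -1.10683282e-04  2.88096050e+00] -1.0609602027525085
[[195, 100, 125, 16, 1934]]
t: 8.82
position: [0.4272, 0.1794, 0.1374]
orientation: [3.139, 0.005, 2.881]
wrist_force: [0.5, -0.1, -2.4]
grip_width: 0.0597
gripper_force: 40.0
8.875 [0.42602789 0.17908903 0.13617361] [3.14049482e+00 2.92942381e-03 2.88082246e+00] -1.0610157645782623
[]
0 [[186.6, 80.2], [332.4, 80.3]]
2 [[187.9, 82.7], [331.0, 82.8]]
4 [[189.1, 85.3], [329.7, 85.4]]
6 [[190.3, 88.0], [328.4, 88.1]]
8 [[191.4, 90.7], [327.2, 90.8]]
10 [[192.5, 93.6], [326.0, 93.6]]
12 [[193.5, 96.4], [324.9, 96.5]]
14 [[194.5, 99.4], [323.8, 99.4]]
16 [[195.4, 102.4], [322.8, 102.4]]
18 [[196.3, 105.4], [321.8, 105.5]]
20 [[197.2, 108.5], [320.9, 108.5]]
22 [[198.0, 111.6], [320.0, 111.7]]
24 [[198.8, 114.8], [319.1, 114.8]]
```

View pics/w7.png

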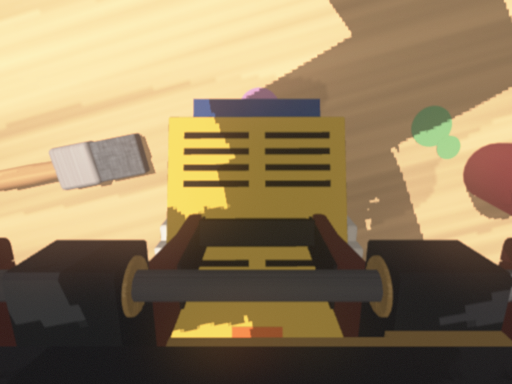

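The wrist view shows the cover tilted about 14°, with lip edge at row 99 and columns 194–320. Next I'll hover over the recess.

```bash
python3 drive.py '0.0 -0.04 0 0 0;0.0 -0.08 0 0 0;0.0 -0.12 0 0 0;0.0 -0.145 0 0 0;0.0 -0.152 0 0.01 0;0.0 -0.152 0 0.012 0;0.0 -0.152 0 0.012 0'
python3 snap.py w8; python3 lip.py w8
python3 - <<'E'
from h import *
o=env.observe(); print(totool(np.array([.5729,.1401,.095])-o["position"]))
im=cv2.imread("pics/w8.png"); cv2.imwrite("pics/w8c.png",cv2.resize(im[60:260,140:380],None,fx=2.8,fy=2.8,interpolation=cv2.INTER_CUBIC))
E
```

```text
t: 9.75
position: [0.5695, 0.14, 0.1225]
orientation: [-3.14, -0.003, 2.881]
wrist_force: [-0.3, 0.4, -1.9]
grip_width: 0.0599
gripper_force: 40.0
9.8 [0.56996717 0.1401245  0.1230726 ] [-3.14085726e+00 -1.84541251e-03  2.88132768e+00] -1.1871370607382796
[[174, 72, 176, 22, 3748], [194, 99, 126, 17, 2074]]
0 [[187.7, 83.0], [334.4, 83.0]]
2 [[188.9, 85.5], [333.0, 85.5]]
4 [[190.1, 88.1], [331.6, 88.1]]
6 [[191.3, 90.7], [330.3, 90.7]]
8 [[192.4, 93.4], [329.1, 93.5]]
10 [[193.5, 96.3], [327.9, 96.3]]
12 [[194.5, 99.1], [326.7, 99.1]]
14 [[195.5, 102.0], [325.6, 102.1]]
16 [[196.4, 105.0], [324.6, 105.1]]
18 [[197.3, 108.1], [323.6, 108.1]]
20 [[198.2, 111.1], [322.6, 111.2]]
22 [[199.0, 114.3], [321.7, 114.3]]
24 [[199.8, 117.4], [320.8, 117.4]]
[-0.00289217  0.00075169  0.02806677]
```

View pics/w8c.png

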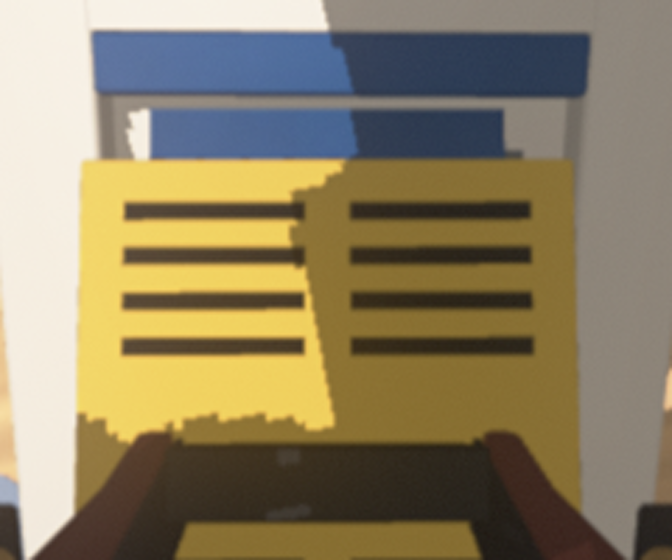

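The crop shows the bar centred at x=340 and the lip at x=327, with edges parallel and the lip tip about 3 mm ahead of the bar face. I'll shift +3 mm in tool y and 6 mm away from the bar, then lower.

```bash
python3 drive.py '0.0 -0.006 0.003 0 0;0.0 -0.006 0.003 0 0;0.0 -0.006 0.003 0.01 0;0.0 -0.006 0.003 0.018 0;0.0 -0.006 0.003 0.024 0;0.0 -0.006 0.003 0.026 0;0.0 -0.006 0.003 0.026 0'
python3 drive.py '0.0 0 0 0.001 0;0.0 0 0 0.002 0;0.0 0 0 0.002 0';python3 drive.py '0.0 0 0 0.001 0;0.0 0 0 0.0015 0;0.0 0 0 0.0015 0'
python3 snap.py w9; python3 lip.py w9|head -1
```

```text
t: 10.68
position: [0.5778, 0.1411, 0.0976]
orientation: [-3.141, -0.001, 2.881]
wrist_force: [-1.1, 0.3, -0.2]
grip_width: 0.0598
gripper_force: 40.0
t: 11.05
position: [0.5789, 0.141, 0.0961]
orientation: [3.142, 0.001, 2.881]
wrist_force: [0.9, -1.5, 3.3]
grip_width: 0.0596
gripper_force: 40.0
t: 11.42
position: [0.5797, 0.141, 0.0948]
orientation: [3.141, 0.003, 2.881]
wrist_force: [2.3, -3.2, 5.0]
grip_width: 0.0596
gripper_force: 40.0
11.475 [0.57967543 0.14100669 0.09473071] [3.14114115e+00 2.73485272e-03 2.88088768e+00] -1.1864430694638681
[[152, 46, 208, 28, 5490], [192, 96, 129, 17, 2164]]
```

Contact with the floor came at TCP z ≈ 0.097, and the lip and bar are both centred at column 256. I'll raise 1 mm and slide the lip into the slot.

```bash
python3 drive.py '0.0 0 0 -0.001 0;0.0 0.003 0 -0.001 0;0.0 0.006 0 -0.001 0;0.0 0.009 0 -0.001 0;0.0 0.012 0 -0.001 0;0.0 0.012 0 -0.001 0'
python3 drive.py '0.0 0.002 0 0 0;0.0 0.004 0 0 0;0.0 0.004 0 0 0'
python3 snap.py w10; python3 lip.py w10|head -1
```

```text
t: 12.22
position: [0.5657, 0.1445, 0.0949]
orientation: [-3.141, -0.001, 2.881]
wrist_force: [1.4, 1.1, 0.6]
grip_width: 0.0595
gripper_force: 40.0
t: 12.6
position: [0.5623, 0.1454, 0.0951]
orientation: [-3.141, -0.001, 2.881]
wrist_force: [0.8, -0.1, -0.1]
grip_width: 0.0596
gripper_force: 40.0
12.65 [0.56234177 0.14536923 0.09502858] [-3.14137010e+00 -6.64681600e-04  2.88075543e+00] -1.1759607976323538
[[155, 80, 203, 34, 5654]]
```

```bash
python3 drive.py '0.0 0.002 0 0 0;0.0 0.003 0 0 0;0.0 0.003 0 0 0'; python3 drive.py '0.0 0.001 0 0 0;0.0 0.002 0 0 0;0.0 0.002 0 0 0'
python3 snap.py w11; python3 lip.py w11|head -1; python3 snap.py s3 side;  python3 -c "
import cv2;im=cv2.imread('pics/s3.png');a=cv2.resize(im[110:230,150:290],None,fx=2.8,fy=2.8,interpolation=2)
b=cv2.imread('pics/w11.png')[60:260,140:380];b=cv2.resize(b,(403,336));cv2.imwrite('pics/m11.png',cv2.hconcat([a,b[:,:392]]))"
```

```text
t: 13.02
position: [0.5596, 0.1461, 0.0951]
orientation: [-3.141, -0.0, 2.881]
wrist_force: [0.4, -0.2, 1.0]
grip_width: 0.0598
gripper_force: 40.0
t: 13.4
position: [0.5579, 0.1466, 0.0952]
orientation: [-3.141, 0.0, 2.881]
wrist_force: [1.2, -0.4, 0.8]
grip_width: 0.0596
gripper_force: 40.0
13.45 [0.55790514 0.14660602 0.09516634] [-3.14151256e+00  4.47941659e-05  2.88078136e+00] -1.1726215347958244
[[156, 89, 201, 24, 4647]]
13.5 [0.55792417 0.14662665 0.09516093] [-3.14149844e+00  6.06367475e-05  2.88082620e+00] -1.1726095793821365
```

View pics/m11.png

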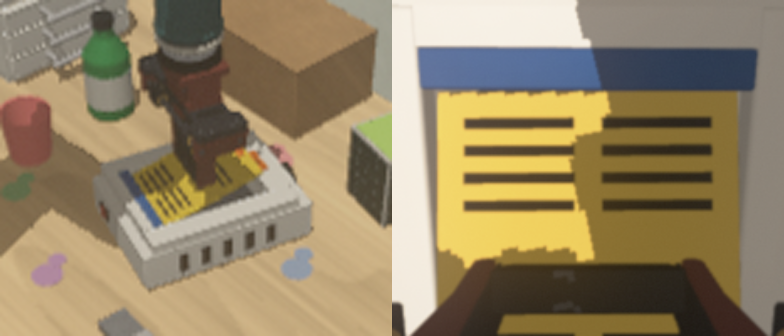

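The lip is fully under the bar with the plate against its face and the far end still raised. I'll ease the grip, lower 6 mm, release, lift, and move to the press point.

```bash
python3 drive.py '0.0 0 0 0 0;0.0 0 0 0.002 0;0.0 0 0 0.004 0;0.0 0 0 0.006 0;0.0 0 0 0.006 0' 8; python3 drive.py '0.088 0 0 0 0;0.088 0 0 0 0;0.088 0 0 0 0;0.088 0 0 0 0;0.088 0 0 -0.03 0;0.088 0 0 -0.06 0;0.0 -0.03 0 -0.06 0;0.0 -0.05 0 -0.06 0;0.0 -0.05 0 -0.06 0;0.0 -0.05 0 -0.06 0;0.0 -0.05 0 -0.06 0'; python3 snap.py w12; python3 lip.py w12|head -1
```

```text
t: 14.12
position: [0.5576, 0.1466, 0.0888]
orientation: [-3.141, -0.001, 2.881]
wrist_force: [0.4, -0.2, -1.6]
grip_width: 0.0595
gripper_force: 8.0
t: 15.5
position: [0.605, 0.134, 0.1489]
orientation: [-3.141, -0.001, 2.881]
wrist_force: [-0.1, -0.9, 0.1]
grip_width: 0.041
gripper_force: 0.0
15.55 [0.60518919 0.13395625 0.14901026] [-3.14120756e+00 -9.09629879e-04  2.88118586e+00] -1.2039083299745843
[[175, 23, 163, 23, 3411]]
```

```bash
python3 drive.py '0.0 -0.008 0 0 0;0.0 -0.008 0 0 0;0.0 -0.008 0 0.03 0;0.0 -0.008 0 0.05 0;0.0 -0.008 0 0.056 0;0.0 -0.008 0 0.06 0;0.0 -0.008 0 0.064 0;0.0 -0.008 0 0.068 0;0.0 -0.008 0 0.068 0'; python3 drive.py '0.0 0 0 0.004 0;0.0 0 0 0.008 0;0.0 0 0 0.008 0'; python3 drive.py '0.0 0 0 0.003 0;0.0 0 0 0.006 0;0.0 0 0 0.006 0'
```

```text
t: 16.68
position: [0.6139, 0.1317, 0.0811]
orientation: [-3.141, -0.0, 2.881]
wrist_force: [-0.3, -0.1, 0.1]
grip_width: 0.0003
gripper_force: 0.0
t: 17.05
position: [0.6136, 0.1316, 0.0727]
orientation: [-3.141, -0.001, 2.881]
wrist_force: [-0.2, 0.3, -0.3]
grip_width: 0.0003
gripper_force: 0.0
t: 17.42
position: [0.6137, 0.1316, 0.0668]
orientation: [-3.141, -0.001, 2.881]
wrist_force: [-0.1, 0.4, 0.3]
grip_width: 0.0005
gripper_force: 0.0
```

```bash
for i in 1; do python3 drive.py '0.0 0 0 0.001 0;0.0 0 0 0.002 0;0.0 0 0 0.002 0'; python3 drive.py '0.0 0 0 0.001 0;0.0 0 0 0.002 0;0.0 0 0 0.002 0'; done; python3 snap.py w13;python3 snap.py s4 side;  python3 -c "
import cv2;im=cv2.imread('pics/s4.png');a=cv2.resize(im[130:220,170:275],None,fx=3.7,fy=3.7,interpolation=2)
b=cv2.imread('pics/w13.png');b=cv2.resize(b,(443,333));cv2.imwrite('pics/m13.png',cv2.hconcat([a[:333],b[:,:400]]))"
```

```text
t: 17.8
position: [0.614, 0.1317, 0.0664]
orientation: [3.142, 0.0, 2.881]
wrist_force: [-3.4, 0.0, 8.2]
grip_width: 0.0003
gripper_force: 4.4
t: 18.18
position: [0.6141, 0.1317, 0.0662]
orientation: [3.141, 0.001, 2.881]
wrist_force: [-6.6, -1.2, 22.8]
grip_width: 0.0002
gripper_force: 11.6
18.225 [0.6141017  0.13167437 0.06629633] [3.14141104e+00 1.21463092e-03 2.88099753e+00] -1.2085711710916416
18.275 [0.61408406 0.13167569 0.06624421] [3.14143607e+00 1.17441129e-03 2.88105543e+00] -1.208612361224534
```

It stops firmly at z=0.0662, which is the height of the seated plate's top. I'll retreat and verify.

```bash
python3 drive.py '0.0 0 0 -0.03 0;0.0 0 0 -0.08 0;0.0 0.05 0 -0.14 0;0.0 0.08 0 -0.16 0;0.0 0.08 0 -0.16 0'; python3 snap.py w14;python3 snap.py s5 side;  python3 -c "
import cv2;im=cv2.imread('pics/s5.png');a=cv2.resize(im[130:220,170:275],None,fx=3.7,fy=3.7,interpolation=2)
b=cv2.imread('pics/w14.png')[90:275,145:365];b=cv2.resize(b,(396,333),interpolation=2);cv2.imwrite('pics/m14.png',cv2.hconcat([a[:333],b]))"
```

```text
t: 18.9
position: [0.5359, 0.1532, 0.2261]
orientation: [3.14, 0.004, 2.882]
wrist_force: [0.5, -0.3, -0.1]
grip_width: 0.0004
gripper_force: 0.0
18.95 [0.53676729 0.15268675 0.22456976] [3.14051565e+00 2.95476315e-03 2.88180151e+00] -1.1574435298748877
19.0 [0.53703791 0.15234739 0.22340617] [3.14127922e+00 1.50863411e-03 2.88127472e+00] -1.1574732515657984
```

View pics/m14.png

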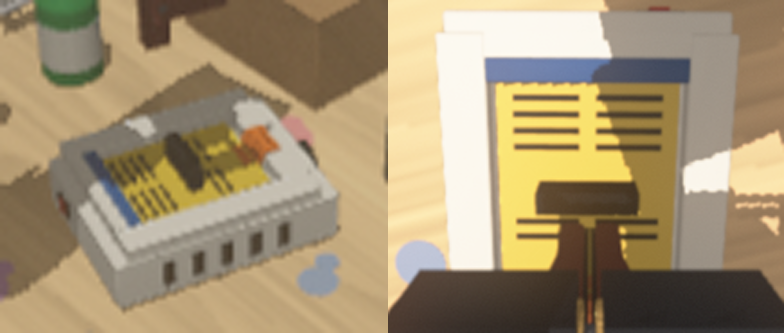

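Both views show the cover flat in the recess, butted against the blue bar with the lip hidden, and the orange latch over its far end. The gripper is clear, so I'm handing in.

```bash
python3 drive.py '0.0 0 0 0 0;0.0 0 0 0 0;0.0 0 0 0 0'; python3 -c "
from workcell import env; print(env.close_job())"
```

```text
t: 19.38
position: [0.5368, 0.152, 0.2222]
orientation: [-3.141, -0.001, 2.88]
wrist_force: [-0.5, 0.2, -0.1]
grip_width: 0.0007
gripper_force: 0.0
the job is handed in; nothing more can be done
None
```

The cover is hooked under the blue bar, pressed flat and latched as far as the final camera views show, and I handed the job in at about 19.4 s of the 51 s allowed; the hand-in returned no verdict.

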